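# Cover the cleaning bath and hold its run lever half down

### The arm

A 6-joint arm with a two-finger parallel gripper is mounted at the origin on the work surface. World frame = base frame: x ahead of the robot, y to its left, z up, the work surface at z = 0. Lengths are in m, angles in rad, forces in N, time in s.
With the tool pointing down it reaches from about 0.35 to 0.85 m from the base axis. Payload 8.1 kg.
Tool frame: the origin (TCP) lies on the centre line of the jaws, within the pads' length; the fingertips stand 17 mm ahead of it and the grasp point (between the pads) lies 2 mm behind it; z points along the fingers, y is the line along which they close (so a half turn about z gives the same grasp; the last joint's range is limited). The gripper opens to 93 mm and grips with 3 to 60 N. Pads are 15 mm wide; open, the fingers measure 128 mm over their backs; the gripper's body (75 mm by 188 mm) begins 65 mm behind the grasp point.
Start: joints at [-0.085, 0.13, 1.488, -0, 1.523, -0.085], TCP at [0.6, 0, 0.236] pointing down, gripper open.
Joint ranges: [-2.96, 2.96], [-0.89, 2.26], [0.02, 2.5], [-1.34, 4.48], [0, 2.73], [-2.66, 2.66]. Speed limits (rad/s): [2.39, 2.39, 2.79, 3.14, 3.14, 3.14].

### API

Orientations are given as a rotation vector (axis times angle).
In Python, from plant import robot, optics, close_job, models gives the robot as it stands.
- The arm moves only by the shell command python3 -m inch 'ROWS' [OPENING] [FORCE]. ROWS is a JSON object of lists of equal length, an entry for each row: "travel": the shift along the tool's x, y, z in m, a list of three; "spin": the turn about the tool's z in rad. In form: {"travel": [[x, y, z], ...], "spin": [spin, ...]}. A call has 1 to 10 rows; each row is the pose to reach, as a shift and turn from the pose commanded when the call began, along the tool's axes at that moment; what a row does not reach only later rows make up. A row lasts 1/12 s, in which the tool goes at most 41.7 mm and 7.16 degrees, less where a joint would pass 70% of its speed; a pose out of reach is approached as far as the arm can. A call with a gripper value outside its range is refused whole. OPENING is the closure, from 0 (fully open) to 1 (shut), set as the call begins (- or left out, the last holds). The fingers move at their own pace and stop on an object; FORCE is the grip in N (left out, the last holds). Time passes only in rows, so rows that repeat a pose let the fingers close. It gives the time, the measured TCP pose, the force, the opening and the grip force at its end, in the units of the state.
- robot.read_state(): the state, without advancing time (a new reading comes with each control period).
- optics.read_camera(name): name is "scene" or "side" or "wrist"; returns (picture, depth): 384x512x3 uint8, red, green, blue; 384x512 float32, m along the optical axis (not along the pixel's ray), 0 where there is no reading.
- optics.camera_info(name): a dict with "camera_matrix" (3x3 intrinsics, pixels), "view" (4x4, takes a point from world to camera coordinates). Camera axes: x right, y down, z forward; pixel columns grow to the right and rows downward; lengths in m; the calibration is good to about 2 mm. A picture is of the moment at which its call begins: read the wrist's pose just before it. camera_info takes no time and is no camera call; for the wrist camera it gives the pose at the moment of the call.
- close_job(): hands the job in; it is judged then, once.
Trained networks look in the newest picture that a camera, given by its name, has taken for a name from the list of things; names that differ only in an ending like _2 or _b are one class to them, and where a whole thing is asked for, a point or a joint stands for the part that bears it (a point fixed in the world has none). Each returns a list of dicts, best first, with "p" (0 to 1); they miss things now and then, are a little off and sometimes report something else, mostly with a low value. They report only what shows in the picture. A call takes as long as a camera call. They do not tell look-alikes from the thing itself.
- models.look_for(camera, name): "centre" ([x, y, z] in m, in world coordinates, good to about 4 mm: the middle of the surface that is visible of it).
- models.masks_of(camera, name): "region" (384x512 bool, what is visible of it).
The state is a dict: "t": time; "q": joint angles; "dq": joint speeds; "joint_torque": joint torques, N m; "tool_pos": TCP position; "orientation": TCP orientation; "force": force on the tool from outside, world axes, zero at the start; "wrist_torque": the same for the moment, N m; "opening": finger opening in m; "gripper_force": force on a finger pad.
Only numpy, scipy, OpenCV 4.12 (cv2) and the standard library are available. Lean on these libraries where they do the work, as an engineer would, in place of code of your own. Each camera call takes 0.05 s, during which the arm holds its last target. There are 200 camera calls.

### The job

Set the steel lid that fits onto the round bath of the cleaning machine, so that it sits seated and level, and let go of it only once it is down on the rim. Then press the machine's spring-loaded run lever half way down, where it lies level and its pad is as high as the little post beside it, and finish while still holding it there with the gripper. Leave the lever up until the bath is covered, never push it to the bottom, which trips the machine, and leave all other things where they are.

Things in the scene. Friction and masses are not known exactly. Their poses are not given: they have to be found in the camera images.
- machine: White instrument-cleaning machine, fixed, footprint 150 (x) by 280 (y) mm. Origin: centre of its underside; its -x side is the front, nearest the robot. The +y half is a block 65 mm high with a round steel bath on top; the -y half is a deck 35 mm high with the grey run lever and, beside its pad, a grey gauge post.
- bath_rim (a point): Centre of the bath's mouth, at the height of its rim, 95 mm above the table. The bath is 96 mm across outside, wall 4 mm, so 88 mm across inside, 27 mm deep, and stands 30 mm above the block. It lies at machine x 0, y +75 mm.
- lever (a joint): Run lever's angle in rad: 0 released (sprung up, 0.18 rad above level), 0.18 half way (level), 0.36 bottom stop. Grows as the pad is pushed down; springs back when let go. Its hinge runs along machine y at machine x +50, y -75 mm, 75 mm above the table; a grey bar 16 mm wide reaches 100 mm towards machine -x to the pad.
- lever_pad (a point): Centre of the top of the lever's pad, a grey, slightly domed disc 36 mm across, 100 mm from the hinge. Free: 105 mm above the table at machine x -46, y -75 mm; half pressed: 87 mm above the table, machine x -50 mm; bottom: 69 mm. Pushing straight down takes about 4 N to start, 10 N at half way, 16 N at the bottom.
- gauge_post (a point): Centre of the top of the gauge post, 10 mm in diameter, 87 mm above the table, 43 mm to the machine's -y side of the lever's pad: as high as the pad's top when the lever is half way.
- lid: The bath's loose steel lid, about 0.14 kg: flange 104 mm across, 4 mm thick; under it a round step 77 mm across, 6 mm deep that fits inside the bath; on top a black upright cylindrical knob 22 mm across, 28 mm high, its top 38 mm above the origin. Origin: centre of the step's underside, z up. Lies knob up in one of three places at the robot's right, shared at random with small lid and dish.
- lid_seat (a point): Point on the lid's axis at the flange's underside, 6 mm above the lid's origin: coincides with bath_rim (5 mm sideways play) when the lid is seated.
- small_lid: Bystander: a smaller steel lid with the same black knob, flange only 68 mm across; it would fall into the bath. Origin: centre of its underside.
- dish: Bystander: an open steel dish 90 mm across, 22 mm high, no knob. Origin: centre of its underside.
- bottle: Bystander: amber glass bottle 36 mm across, 70 mm high, between the machine and the lids, towards the back. Origin: centre of its underside.
- jar: Bystander: white jar 60 mm across, 65 mm high, at the robot's left. Origin: centre of its underside.
Not all that is in view belongs to the job. Leave any brown or red look-alike of the lid alone.

How it is judged:
By the outcome, as a careful person would: the job done as asked, in the order asked, and still so for the second after the job is handed in, while the arm keeps its last pose, push and grip.
It also fails if it takes over 48 s, if anything falls off the work surface, if the arm or the gripper's body presses on something with over 40 N, if the wrist force passes 120 N, or if a joint passes its speed limit or range.

## Working session

There is one attempt and no reset: what is moved stays moved. The work goes in short steps, Python scripts to look and compute and a shell command to move; the robot and the scene stay as the last step left them, time stands still between calls to the robot, and variables do not carry over. Pictures are saved under pics/ and viewed, at most 10 in all, crops included, and the job is handed in when it is done.

```bash
ls; mkdir -p pics; cat > h.py <<'E'
import numpy as np, cv2
from plant import robot, optics, close_job, models
def cloud(cam):
    pic,d=optics.read_camera(cam); i=optics.camera_info(cam)
    K=np.array(i["camera_matrix"]);V=np.linalg.inv(np.array(i["view"]))
    v,u=np.mgrid[:d.shape[0],:d.shape[1]]
    P=np.stack([(u-K[0,2])/K[0,0]*d,(v-K[1,2])/K[1,1]*d,d],-1)
    W=P@V[:3,:3].T+V[:3,3]; W[d==0]=np.nan
    return pic,W
def save(pic,n): cv2.imwrite(n,pic[...,::-1])
E
python3 - <<'E'
from h import *
s=robot.read_state(); print({k:np.round(v,3).tolist() for k,v in s.items()})
for c in ("scene","side"):
    pic,W=cloud(c); save(pic,f"pics/{c}0.png"); np.save(f"{c}0.npy",W)
    for n in ("lid","small_lid","dish","bottle","jar","machine","lever_pad","gauge_post","lever"):
        r=models.look_for(c,n); print(c,n,[(np.round(x["centre"],3).tolist(),round(x["p"],2)) for x in r[:3]])
E
```

```text
pics
{'t': 0.0, 'q': [-0.085, 0.131, 1.489, 0.0, 1.523, -0.085], 'dq': [-0.0, 0.0, -0.0, -0.0, -0.0, 0.001], 'joint_torque': [-0.002, -55.985, -49.176, 0.077, 0.036, -0.0], 'tool_pos': [0.599, 0.0, 0.235], 'orientation': [-2.22, -2.22, 0.002], 'force': [0.115, 0.071, -0.088], 'wrist_torque': [-0.008, -0.024, 0.04], 'gripper_force': 0.0, 'opening': 0.093}
scene lid [([0.594, -0.111, 0.008], 0.68), ([0.46, -0.086, 0.009], 0.65), ([0.631, -0.312, 0.012], 0.62)]
scene small_lid [([0.473, -0.208, 0.008], 0.8)]
scene dish [([0.455, -0.377, 0.012], 0.87), ([0.472, -0.208, 0.006], 0.39)]
scene bottle [([0.706, -0.168, 0.043], 0.66)]
scene jar [([0.387, 0.441, 0.043], 0.57)]
scene machine [([0.623, 0.148, 0.038], 0.59)]
scene lever_pad [([0.563, 0.073, 0.092], 0.82)]
scene gauge_post []
scene lever [([0.572, 0.069, 0.088], 0.51)]
side lid [([0.452, -0.092, 0.01], 0.92), ([0.583, -0.113, 0.012], 0.73), ([0.618, -0.318, 0.011], 0.38)]
side small_lid [([0.46, -0.216, 0.013], 0.71)]
side dish [([0.472, -0.374, 0.011], 0.8)]
side bottle [([0.679, -0.172, 0.044], 0.66)]
side jar [([0.363, 0.434, 0.043], 0.8)]
side machine [([0.581, 0.121, 0.033], 0.81)]
side lever_pad [([0.57, 0.068, 0.094], 0.72)]
side gauge_post [([0.581, 0.118, 0.037], 0.62)]
side lever [([0.568, 0.068, 0.092], 0.44)]
```

View pics/scene0.png

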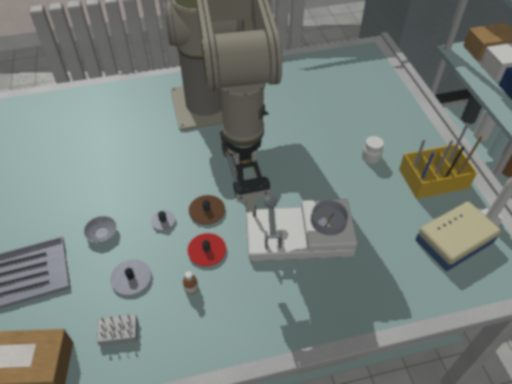

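View pics/side0.png

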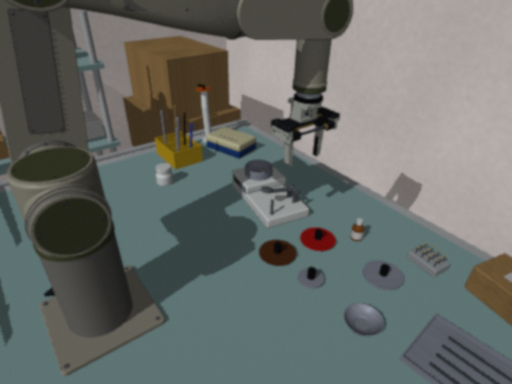

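The scene picture shows the steel lid at (130,278), the brown and red look-alikes at (207,210) and (207,250), the small lid at (163,220) and the dish at (100,230). The bath is at (329,217) and the lever pad near (268,240). The side picture agrees: the steel lid is at (383,273).

```bash
python3 - <<'E'
from h import *
from scipy.optimize import least_squares
def circ(p):
    f=least_squares(lambda a:np.hypot(p[:,0]-a[0],p[:,1]-a[1])-a[2],[*np.median(p,0)[:2],.045],loss="soft_l1",f_scale=.002); return np.round(f.x,4)
for c in ("scene","side"):
    W=np.load(f"{c}0.npy").reshape(-1,3); W=W[~np.isnan(W[:,0])]
    def sel(x,y,r,z0,z1): return W[(np.hypot(W[:,0]-x,W[:,1]-y)<r)&(W[:,2]>z0)&(W[:,2]<z1)]
    k=sel(.628,-.315,.05,.030,.06); print(c,"knob",len(k),np.round(k.mean(0),4),k[:,2].max().round(4))
    f=sel(.628,-.315,.07,.005,.02); print("flange",len(f),circ(f), np.round((f[:,:2].min(0)+f[:,:2].max(0))/2,4))
    r=sel(.60,.20,.12,.09,.103); print("rim",len(r),circ(r),np.round(r.mean(0),4))
    d=W[(abs(W[:,0]-.6)<.15)&(abs(W[:,1]-.12)<.2)&(W[:,2]>.028)&(W[:,2]<.072)]
    b=sel(.6,.2,.15,.06,.07); rc=lambda p:cv2.minAreaRect(p[:,:2].astype(np.float32)*1000)
    print("mach",len(d),rc(d),"block",len(b),rc(b))
    l=sel(.565,.07,.03,.08,.11); print("pad",len(l),np.round(np.median(l,0),4))
    m=models.masks_of
E
python3 - <<'E'
from h import *
pic,W=cloud("wrist"); save(pic,"pics/wrist0.png"); np.save("wrist0.npy",W)
i=optics.camera_info("wrist");print(np.round(np.linalg.inv(i["view"]),3).tolist(),np.round(i["camera_matrix"],0).tolist())
for n in ("lid","machine","lever_pad","bath_rim","gauge_post"):
    print(n,[(np.round(x["centre"],3).tolist(),round(x["p"],2)) for x in models.look_for("wrist",n)[:3]])
E
```

```text
scene knob 59 [ 0.6271 -0.3095  0.0364] 0.0412
flange 1051 [ 0.624  -0.3104  0.0383] [ 0.6267 -0.3191]
rim 212 [0.6176 0.2184 0.046 ] [0.6147 0.2114 0.0941]
mach 4423 ((587.7625732421875, 92.12848663330078), (402.00152587890625, 171.1713409423828), 74.26654815673828) block 1528 ((612.0127563476562, 184.31271362304688), (199.66297912597656, 151.9640350341797), 79.11032104492188)
pad 174 [0.5575 0.076  0.0955]
side knob 55 [ 0.6229 -0.3126  0.0351] 0.0383
flange 850 [ 0.6278 -0.3104  0.0388] [ 0.6257 -0.3115]
rim 90 [0.6171 0.2168 0.0459] [0.617  0.2188 0.0923]
mach 2088 ((585.852294921875, 86.54602813720703), (390.3585510253906, 170.61383056640625), 74.34127044677734) block 532 ((616.9116821289062, 216.65310668945312), (127.90455627441406, 147.48204040527344), 78.50759887695312)
pad 78 [0.5632 0.0697 0.0906]
[[1.0, 0.001, 0.0, 0.601], [0.001, -0.962, -0.272, 0.075], [0.0, 0.272, -0.962, 0.386], [0.0, 0.0, 0.0, 1.0]] [[345.0, 0.0, 250.0], [0.0, 345.0, 192.0], [0.0, 0.0, 1.0]]
lid [([0.454, -0.068, 0.011], 0.87), ([0.629, -0.275, 0.01], 0.71), ([0.592, -0.102, 0.011], 0.65)]
machine [([0.594, 0.091, 0.036], 0.7), ([0.469, -0.222, 0.016], 0.2)]
lever_pad [([0.566, 0.074, 0.092], 0.66)]
bath_rim [([0.598, 0.092, 0.039], 0.98)]
gauge_post [([0.592, 0.09, 0.033], 0.68)]
```

View pics/wrist0.png

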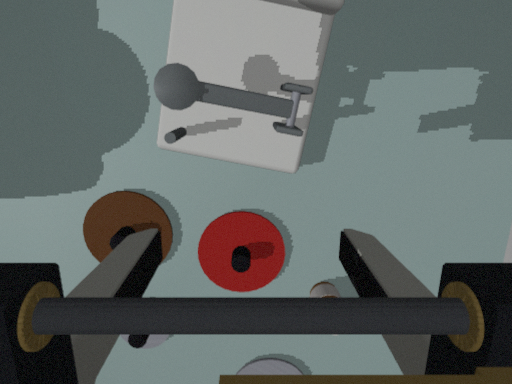

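The wrist picture shows the lever pad at (180,87), its hinge at (293,108) and the gauge post at (176,134). The look-alikes are at (128,232) and (241,250), and the edge of the steel lid is at (270,370). I'll hover over the steel lid next.

```bash
python3 -m inch '{"travel": [[-0.03,0.003,0],[-0.07,0.006,0],[-0.11,0.009,0],[-0.15,0.013,0],[-0.19,0.016,0],[-0.23,0.019,0],[-0.265,0.022,0],[-0.295,0.025,0.01],[-0.311,0.026,0.025],[-0.311,0.026,0.035]], "spin": [0,0,0,0,0,0,0,0,0,0]}'
python3 -m inch '{"travel": [[0,0,0],[0,0,0]], "spin": [0,0]}'
cat > knob.py <<'E'
from h import *
from scipy.optimize import least_squares
s=robot.read_state(); pic,W=cloud("wrist"); save(pic,"pics/wrist1.png"); W=W.reshape(-1,3)
W=W[np.hypot(W[:,0]-.626,W[:,1]+.311)<.07]
k=W[(W[:,2]>.031)&(W[:,2]<.045)&(np.hypot(W[:,0]-.626,W[:,1]+.311)<.03)]
print("knob",len(k),k.mean(0),np.median(k,0),(k.min(0)+k.max(0))/2)
f=W[(W[:,2]>.006)&(W[:,2]<.016)]
print("flange",len(f),(f.min(0)+f.max(0))/2,np.ptp(f,0),"tcp",s["tool_pos"],s["t"])
E
python3 knob.py
```

```text
t: 2.13
tool_pos: [0.625, -0.315, 0.199]
orientation: [-2.226, -2.217, 0.002]
force: [-0.0, -0.5, -1.0]
opening: 0.0927
gripper_force: 0.0
t: 2.3
tool_pos: [0.6255, -0.3098, 0.1995]
orientation: [-2.219, -2.22, 0.0]
force: [0.8, 0.7, -0.6]
opening: 0.0928
gripper_force: 0.0
knob 442 [ 0.62748816 -0.3091714   0.04041078] [ 0.62780433 -0.30894969  0.04089702] [ 0.62735744 -0.31004423  0.03697816]
flange 7695 [ 0.62980584 -0.30471184  0.01096758] [0.11372618 0.11517103 0.00990552] tcp [ 0.62549299 -0.30983924  0.19949233] 2.3
```

View pics/wrist1.png

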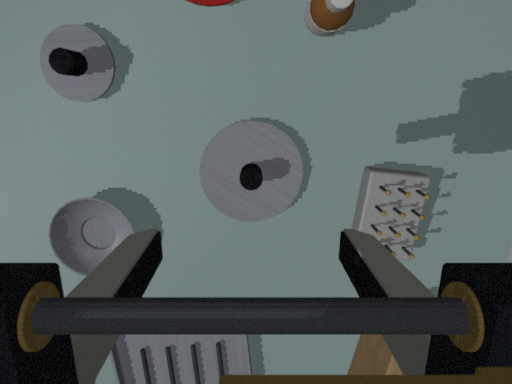

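The steel lid is centred under the gripper, with its knob at (251,177), and nothing stands in the fingers' way. Now I'll descend and grip.

```bash
python3 -m inch '{"travel": [[0,0.002,0.03],[0,0.002,0.06],[0,0.002,0.09],[0,0.002,0.115],[0,0.002,0.135],[0,0.002,0.15],[0,0.002,0.16],[0,0.002,0.167],[0,0.002,0.167],[0,0.002,0.167]], "spin": [0,0,0,0,0,0,0,0,0,0]}'
python3 -m inch '{"travel": [[0,0,0],[0,0,0],[0,0,0],[0,0,0],[0,0,0],[0,0,0],[0,0,0],[0,0,0]], "spin": [0,0,0,0,0,0,0,0]}' 1 25
```

```text
t: 3.18
tool_pos: [0.6287, -0.3111, 0.0348]
orientation: [2.22, 2.221, 0.001]
force: [0.8, 0.2, 0.4]
opening: 0.0926
gripper_force: 0.0
t: 3.85
tool_pos: [0.628, -0.311, 0.0336]
orientation: [-2.221, -2.221, 0.0]
force: [0.7, 0.2, -0.0]
opening: 0.0441
gripper_force: 0.0
```

```bash
python3 -m inch '{"travel": [[0,0,0],[0,0,0],[0,0,0],[0,0,0],[0,0,0],[0,0,0],[0,0,0],[0,0,0]], "spin": [0,0,0,0,0,0,0,0]}' 1 25
```

```text
t: 4.52
tool_pos: [0.6278, -0.311, 0.0335]
orientation: [-2.221, -2.221, 0.0]
force: [-0.9, 0.3, -0.4]
opening: 0.0214
gripper_force: 25.0
```

```bash
python3 -m inch '{"travel": [[0,0,-0.01],[0,0,-0.03],[0,0,-0.055],[0,0,-0.085],[0,0,-0.115],[0,0,-0.145],[0,0,-0.17],[0,0,-0.19],[0,0,-0.2],[0,0,-0.205]], "spin": [0,0,0,0,0,0,0,0,0,0]}'
python3 -m inch '{"travel": [[0.01,0,0],[0.03,0,0],[0.06,0,0],[0.095,-0.002,0],[0.13,-0.003,0],[0.165,-0.004,0],[0.2,-0.005,0],[0.235,-0.006,0],[0.27,-0.007,0],[0.305,-0.008,0]], "spin": [0,0,0,0,0,0,0,0,0,0]}'
python3 -m inch '{"travel": [[0.03,0,0],[0.055,0,0],[0.075,0,0],[0.09,0,0],[0.1,0,0],[0.105,0,0],[0.105,0,0],[0.105,0,0]], "spin": [0,0,0,0,0,0,0,0]}'
cat > look.py <<'E'
import sys
from h import *
s=robot.read_state(); pic,W=cloud("wrist"); save(pic,sys.argv[1]); np.save("w.npy",W)
print(s["tool_pos"],s["orientation"],s["t"],s["opening"])
for n in ("lever_pad","lever","gauge_post","machine","lid"):
    print(n,[(np.round(x["centre"],3).tolist(),round(x["p"],2)) for x in models.look_for("wrist",n)[:3]])
E
python3 look.py pics/wrist2.png
```

```text
t: 5.35
tool_pos: [0.6289, -0.3114, 0.2416]
orientation: [2.219, 2.219, 0.002]
force: [-0.3, 0.5, -1.4]
opening: 0.0214
gripper_force: 25.0
t: 6.18
tool_pos: [0.6183, -0.0035, 0.236]
orientation: [-2.219, -2.219, 0.003]
force: [0.1, 0.2, -1.8]
opening: 0.0211
gripper_force: 25.0
t: 6.85
tool_pos: [0.62, 0.0983, 0.2382]
orientation: [-2.222, -2.221, 0.001]
force: [-0.2, -0.5, -2.6]
opening: 0.021
gripper_force: 25.0
[0.61995149 0.09834548 0.23821199] [-2.22177614e+00 -2.22100093e+00  1.14941099e-03] 6.85 0.02099315928114512
lever_pad [([0.539, 0.087, 0.102], 0.94)]
lever [([0.534, 0.086, 0.104], 0.9)]
gauge_post [([0.604, 0.19, 0.066], 0.68)]
machine [([0.607, 0.191, 0.064], 0.8)]
lid [([0.618, 0.111, 0.218], 0.75), ([0.602, -0.135, 0.011], 0.67)]
```

View pics/wrist2.png

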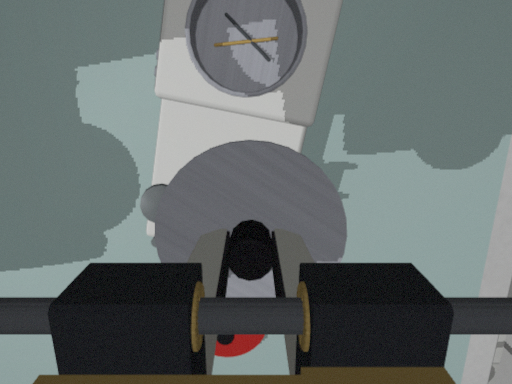

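The lid hangs level in the gripper at (250,228), the open bath is at (246,35), and the lever pad is partly hidden at (158,203). Next I'll fit the rim and the yaw.

```bash
python3 - <<'E'
from h import *
from scipy.optimize import least_squares
W=np.load("w.npy").reshape(-1,3); W=W[~np.isnan(W[:,0])]
r=W[(np.hypot(W[:,0]-.617,W[:,1]-.2175)<.06)&(W[:,2]>.092)&(W[:,2]<.103)]
f=least_squares(lambda a:np.hypot(r[:,0]-a[0],r[:,1]-a[1])-a[2],[.617,.2175,.046],loss="soft_l1",f_scale=.002)
print("rim",len(r),f.x,np.median(r[:,2]))
# flange of held lid
l=W[(W[:,2]>.19)&(W[:,2]<.235)&(np.hypot(W[:,0]-.62,W[:,1]-.1)<.06)]
A=np.c_[l[:,:2]-[.62,.1],np.ones(len(l))];
g=least_squares(lambda a:A@a-l[:,2],[0,0,.21],loss="soft_l1",f_scale=.002).x; print("lid plane",len(l),g,(l.min(0)+l.max(0))/2,np.ptp(l,0))
# block front edge
b=W[(W[:,2]>.060)&(W[:,2]<.072)&(W[:,1]>.1)]
print("block",len(b),cv2.minAreaRect(b[:,:2].astype(np.float32)*1000))
p=W[(W[:,2]>.085)&(W[:,2]<.112)&(W[:,0]<.6)&(W[:,1]<.12)&(W[:,1]>.04)]
print("pad",len(p),p.min(0),p.max(0),(p.min(0)+p.max(0))/2)
s=W[(W[:,2]>.028)&(W[:,2]<.058)&(W[:,1]>.05)&(W[:,0]<.7)&(W[:,0]>.5)]
E
```

```text
rim 1406 [0.61768108 0.21835444 0.04537498] 0.09658841787024433
lid plane 17698 [ 0.00104657 -0.00538809  0.21680209] [0.62113043 0.10601775 0.22345098] [0.10363218 0.08975846 0.02308163]
block 16827 ((616.0485229492188, 210.47317504882812), (109.1899642944336, 150.170654296875), 79.0818099975586)
pad 621 [0.52586099 0.04003803 0.08693522] [0.54876184 0.09849726 0.10924777] [0.53731142 0.06926764 0.0980915 ]
```

```bash
python3 -m inch '{"travel": [[0.015,0,0],[0.035,-0.001,0],[0.06,-0.002,0],[0.085,-0.003,0],[0.105,-0.003,0.01],[0.115,-0.003,0.025],[0.119,-0.003,0.045],[0.119,-0.003,0.07],[0.119,-0.003,0.09],[0.119,-0.003,0.1]], "spin": [0,0,0,0,0,0,0,0,0,0]}'
python3 -m inch '{"travel": [[0,0,0],[0,0,0.003],[0,0,0.006],[0,0,0.008],[0,0,0.01],[0,0,0.012],[0,0,0.012]], "spin": [0,0,0,0,0,0,0]}'
```

```text
t: 7.98
tool_pos: [0.6147, 0.2175, 0.1338]
orientation: [-2.219, -2.22, 0.008]
force: [-0.3, 0.3, -2.1]
opening: 0.0214
gripper_force: 25.0
t: 8.57
tool_pos: [0.6171, 0.218, 0.1267]
orientation: [2.222, 2.221, 0.0]
force: [0.4, -1.0, -1.9]
opening: 0.0216
gripper_force: 25.0
```

```bash
python3 -m inch '{"travel": [[0,0,0.001],[0,0,0.002],[0,0,0.003],[0,0,0.004],[0,0,0.0045],[0,0,0.005],[0,0,0.005]], "spin": [0,0,0,0,0,0,0]}'
```

```text
t: 9.15
tool_pos: [0.6171, 0.2181, 0.1225]
orientation: [2.221, 2.221, 0.0]
force: [-3.5, -1.5, 5.3]
opening: 0.0218
gripper_force: 25.0
```

```bash
python3 -m inch '{"travel": [[0,0,0],[0,0,0],[0,0,0],[0,0,0],[0,0,0],[0,0,0],[0,0,0],[0,0,0]], "spin": [0,0,0,0,0,0,0,0]}' 0.4 25
python3 -m inch '{"travel": [[0,0,-0.015],[0,0,-0.04],[0,0,-0.07],[-0.01,0,-0.1],[-0.04,-0.01,-0.12],[-0.075,-0.02,-0.13],[-0.11,-0.03,-0.13],[-0.135,-0.035,-0.13],[-0.14,-0.037,-0.13],[-0.14,-0.037,-0.13]], "spin": [0,0,0,0,0,0,0,0,0,0]}' 1
python3 -m inch '{"travel": [[0,0,0],[0,0,0],[0,0,0]], "spin": [0,0,0]}'
python3 look.py pics/wrist3.png; python3 - <<'E'
from h import *
W=np.load("w.npy").reshape(-1,3); W=W[~np.isnan(W[:,0])]
l=W[(W[:,2]>.09)&(W[:,2]<.112)&(np.hypot(W[:,0]-.617,W[:,1]-.218)<.06)]
A=np.c_[l[:,:2]-[.617,.218],np.ones(len(l))]
print("lid",len(l),np.linalg.lstsq(A,l[:,2],rcond=None)[0],(l.min(0)+l.max(0))/2,np.ptp(l,0))
p=W[(W[:,2]>.09)&(W[:,2]<.115)&(np.hypot(W[:,0]-.544,W[:,1]-.08)<.035)]
q=p[p[:,2]>.102];print("pad",len(p),(p.min(0)+p.max(0))/2,np.ptp(p,0),len(q),q.mean(0),q.max(0))
g=W[(W[:,2]>.075)&(W[:,2]<.095)&(np.hypot(W[:,0]-.535,W[:,1]-.037)<.03)];print("post",len(g),np.median(g,0) if len(g) else 0)
E
```

```text
t: 9.82
tool_pos: [0.617, 0.218, 0.1216]
orientation: [-2.221, -2.221, 0.0]
force: [-1.1, -0.7, -0.6]
opening: 0.0559
gripper_force: 0.0
t: 10.65
tool_pos: [0.5798, 0.0764, 0.252]
orientation: [2.224, 2.218, 0.0]
force: [0.5, 0.4, -0.4]
opening: 0.0005
gripper_force: 0.0
t: 10.9
tool_pos: [0.5801, 0.0793, 0.2513]
orientation: [-2.219, -2.223, 0.0]
force: [0.4, 0.6, 0.1]
opening: 0.0009
gripper_force: 0.0
[0.58010251 0.07932185 0.25132736] [-2.21941930e+00 -2.22270551e+00  1.15411396e-04] 10.9 0.0008659330589048142
lever_pad [([0.568, 0.077, 0.091], 0.56)]
lever [([0.564, 0.075, 0.096], 0.89), ([0.615, 0.202, 0.095], 0.39)]
gauge_post [([0.584, 0.115, 0.034], 0.7)]
machine [([0.592, 0.118, 0.034], 0.7)]
lid [([0.617, 0.2, 0.102], 0.88), ([0.447, -0.042, 0.011], 0.76), ([0.584, -0.086, 0.013], 0.46)]
lid 7824 [-0.00016706  0.001941    0.10073054] [0.61823332 0.1965692  0.10415573] [0.10393942 0.0594505  0.01503679]
pad 1597 [0.5521365  0.08098302 0.09949966] [0.05363805 0.0352685  0.01880583] 1063 [0.54138691 0.08193585 0.10531763] [0.55840377 0.0982246  0.10890258]
post 127 [0.53253338 0.04071824 0.08838355]
```

View pics/wrist3.png

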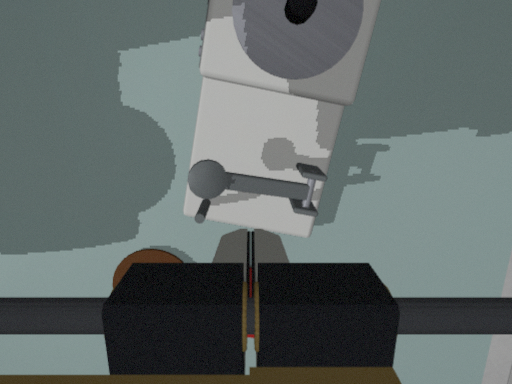

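The lid is level on the rim at the right height, with its visible part at (297,10). The lever pad is at (208,179) and the post at (203,210). With the fingers closed, I'll move above the pad and come down.

```bash
python3 -m inch '{"travel": [[0.001,-0.015,0],[0.002,-0.03,0.01],[0.003,-0.039,0.03],[0.003,-0.039,0.055],[0.003,-0.039,0.08],[0.003,-0.039,0.1],[0.003,-0.039,0.112],[0.003,-0.039,0.117],[0.003,-0.039,0.117],[0.003,-0.039,0.117]], "spin": [0,0,0,0,0,0,0,0,0,0]}' 1 40
python3 -m inch '{"travel": [[0,0,0.002],[0,0,0.004],[0,0,0.006],[0,0,0.008],[0,0,0.01],[0,0,0.012],[0,0,0.012],[0,0,0.012]], "spin": [0,0,0,0,0,0,0,0]}'
```

```text
t: 12.03
tool_pos: [0.5416, 0.0811, 0.1356]
orientation: [2.221, 2.221, 0.001]
force: [0.1, 0.6, 0.8]
opening: 0.0002
gripper_force: 0.0
t: 12.7
tool_pos: [0.541, 0.081, 0.1227]
orientation: [2.221, 2.221, -0.0]
force: [-0.4, -1.2, 0.5]
opening: 0.0003
gripper_force: 0.1
```

```bash
python3 -m inch '{"travel": [[0,0,0.002],[0,0,0.004],[0,0,0.006],[0,0,0.008],[0,0,0.008],[0,0,0.008]], "spin": [0,0,0,0,0,0]}'
python3 -m inch '{"travel": [[0,0,0.002],[0,0,0.004],[0,0,0.006],[0,0,0.007],[0,0,0.007],[0,0,0.007]], "spin": [0,0,0,0,0,0]}'
```

```text
t: 13.2
tool_pos: [0.5403, 0.0813, 0.1146]
orientation: [-2.22, -2.221, 0.001]
force: [-5.7, 0.7, 6.5]
opening: 0.0004
gripper_force: 3.4
t: 13.7
tool_pos: [0.54, 0.0814, 0.1078]
orientation: [-2.22, -2.22, 0.002]
force: [-6.8, 0.9, 9.2]
opening: 0.0002
gripper_force: 4.5
```

```bash
python3 -m inch '{"travel": [[0,-0.001,0.001],[0,-0.002,0.002],[0,-0.002,0.003],[0,-0.002,0.0035],[0,-0.002,0.0035],[0,-0.002,0.0035]], "spin": [0,0,0,0,0,0]}'
python3 - <<'E'
from h import *
for c in ("wrist","side","scene"):
    s=robot.read_state(); pic,W=cloud(c); np.save(c+"4.npy",W)
    if c!="scene": save(pic,f"pics/{c}4.png")
    W=W.reshape(-1,3); W=W[~np.isnan(W[:,0])]
    print(c,s["tool_pos"],s["force"])
    g=W[(W[:,2]>.07)&(W[:,2]<.1)&(np.hypot(W[:,0]-.5325,W[:,1]-.0407)<.009)]
    print("post",len(g),np.round(np.percentile(g[:,2],[50,80,95]),4) if len(g) else 0)
    cy,sy=np.cos(-.192),np.sin(-.192); d=W[:,:2]-[.6177,.2184]
    mx=d[:,0]*cy+d[:,1]*sy; my=-d[:,0]*sy+d[:,1]*cy+.075
    b=(abs(my+.075)<.007)&(W[:,2]>.06)&(W[:,2]<.11)
    for a in range(-70,50,10):
        k=b&(mx>a/1000)&(mx<a/1000+.01)
        if k.sum(): print(a,k.sum(),np.round(np.median(W[k,2]),4),end="; ")
    print()
E
```

```text
t: 14.2
tool_pos: [0.5396, 0.0815, 0.1053]
orientation: [2.221, 2.221, 0.002]
force: [-2.8, 1.5, 8.7]
opening: 0.0006
gripper_force: 4.5
wrist [0.53956881 0.08146874 0.1052678 ] [-2.82132903  1.48602371  8.6984752 ]
post 0 0
-70 214 0.0877; -60 19 0.1064; -50 42 0.1083; -40 59 0.0818; -30 384 0.0818; -20 393 0.0816; -10 376 0.0815; 0 322 0.0814; 10 268 0.0812; 20 369 0.0812; 30 368 0.081; 40 381 0.0808; 
side [0.53954693 0.08147025 0.10526346] [-2.82067107  1.18020182  8.2302895 ]
post 17 [0.0817 0.0853 0.0859]
-70 23 0.0864; -60 5 0.0856; -50 2 0.09; -40 7 0.0939; -30 9 0.0778; -20 7 0.0788; -10 9 0.0781; 0 7 0.0778; 10 7 0.0783; 20 8 0.077; 30 8 0.077; 40 8 0.0779; 
scene [0.53955057 0.0814751  0.10528951] [-3.65359043  1.80966609  8.84817834]
post 24 [0.0828 0.0864 0.0885]
-40 5 0.0793; -30 14 0.0804; -20 19 0.0795; -10 18 0.0793; 0 14 0.0795; 10 18 0.0788; 20 17 0.0793; 30 21 0.0776; 40 16 0.0782;
```

View pics/wrist4.png

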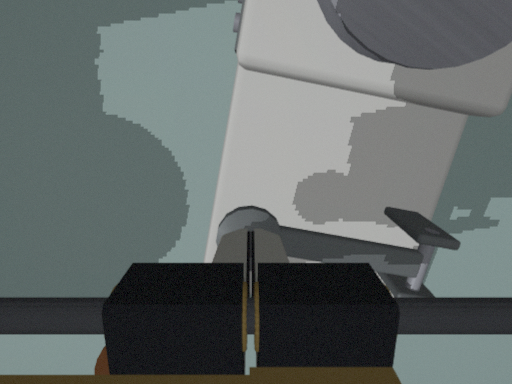

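View pics/side4.png

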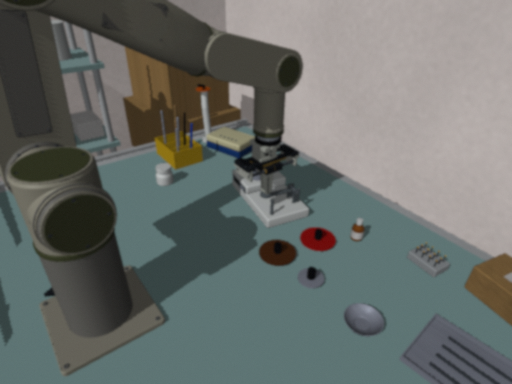

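The wrist picture shows the fingers on the pad centre at (249,235), and the side picture shows nothing else disturbed. Both the bar's slope (0.0125 rad above level) and the tip height put the pad about 1.3 mm too high, so I'll press slightly more.

```bash
python3 -m inch '{"travel": [[0,0,0.0005],[0,0,0.001],[0,0,0.0013],[0,0,0.0013],[0,0,0.0013],[0,0,0.0013],[0,0,0.0013]], "spin": [0,0,0,0,0,0,0]}'
cat > bar.py <<'E'
from h import *
s=robot.read_state(); print(s["tool_pos"],s["force"],s["t"])
cy,sy=np.cos(-.192),np.sin(-.192)
for c in ("wrist",):
    pic,W=cloud(c)
    W=W.reshape(-1,3); W=W[~np.isnan(W[:,0])]; d=W[:,:2]-[.6177,.2184]
    mx=d[:,0]*cy+d[:,1]*sy; my=-d[:,0]*sy+d[:,1]*cy+.075
    k=(abs(my+.075)<.006)&(W[:,2]>.075)&(W[:,2]<.09)&(mx>-.035)&(mx<.05)
    print("bar slope up toward pad (rad)",-np.polyfit(mx[k],W[k,2],1)[0])
    k=(abs(my+.075)<.03)&(abs(mx)<.06)&(W[:,2]>.03)&(W[:,2]<.04)
    A=np.c_[mx[k],my[k],np.ones(k.sum())]; print("deck slope",-np.linalg.lstsq(A,W[k,2],rcond=None)[0])
E
python3 bar.py
```

```text
t: 14.93
tool_pos: [0.5394, 0.0815, 0.104]
orientation: [2.221, 2.221, 0.002]
force: [-3.1, 2.1, 9.8]
opening: 0.0007
gripper_force: 4.8
[0.53944454 0.08145678 0.10396184] [-3.13167807  2.09204819  9.81426486] 14.9333
bar slope up toward pad (rad) 0.0018344142927451898
deck slope [-0.00093757  0.00039608 -0.03677279]
```

```bash
python3 -m inch '{"travel": [[0,0,0],[0,0,0],[0,0,0]], "spin": [0,0,0]}'; python3 - <<'E'
from h import *
W=np.load("scene4.npy").reshape(-1,3); W=W[~np.isnan(W[:,0])]
l=W[(W[:,2]>.09)&(W[:,2]<.11)&(np.hypot(W[:,0]-.617,W[:,1]-.218)<.055)]
print(len(l),np.median(l,0),np.linalg.lstsq(np.c_[l[:,:2]-[.617,.218],np.ones(len(l))],l[:,2],rcond=None)[0])
print(close_job())
E
```

```text
t: 15.23
tool_pos: [0.5395, 0.0815, 0.104]
orientation: [2.221, 2.221, 0.002]
force: [-3.5, 2.2, 9.4]
opening: 0.0004
gripper_force: 4.8
959 [0.62329069 0.21464426 0.09832058] [0.00162168 0.00133897 0.09832831]
the job is handed in; nothing more can be done
None
```

The steel lid sits seated and level on the bath, the gripper is holding the run lever half way down (bar within about 0.003 rad of level), and I handed the job in at about 15 s; no verdict came back.

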